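# Pop the sensor puck from its gym charging cradle and stop it with the other finger

### The arm

A 6-joint arm with a two-finger parallel gripper is mounted at the origin on the work surface. World frame = base frame: x ahead of the robot, y to its left, z up, the work surface at z = 0. Lengths are in m, angles in rad, forces in N, time in s.
With the tool pointing down it reaches from about 0.35 to 0.775 m from the base axis. Payload 7.3 kg.
Tool frame: the origin (TCP) lies midway between the tips of the shut fingers; the grasp point (between the pads) lies 19 mm behind it; z points along the fingers, y is the direction in which the jaws open and shut (so a half turn about z gives the same grasp; the last joint's range is limited). The gripper opens to 92 mm and grips with 3 to 60 N. Pads are 19 mm wide; open, the fingers measure 130 mm over their backs; the gripper's body (75 mm by 190 mm) begins 47 mm behind the grasp point.
Start: joints at [1.038, 0.342, 1.524, -0, 1.275, -0.146], TCP at [0.198, 0.486, 0.227] pointing down, gripper open.
Joint ranges: [-2.53, 2.53], [-0.77, 2.02], [0.04, 2.7], [-1, 4.14], [0.28, 2.66], [-3.11, 3.11]. Speed limits (rad/s): [2.57, 2.57, 3.14, 3.14, 3.14, 3.14].

### API

Orientations are given as [roll, pitch, yaw] about the fixed x, y, z axes, in that order (R = Rz(yaw) Ry(pitch) Rx(roll)).
In Python, from cell import status, eyes, job gives the robot as it stands.
- The arm moves only by the tool jog_arm, never from a script. Its argument "series" is a list of rows, each a list of 3 entries, a list of its own where there are three numbers: the gripper command: -1 is shut, 1 is fully open, values between are in proportion, then the shift along the tool's x, y, z in m, then the turn, a rotation vector about the tool's x, y, z in rad. In form: [[grip, [x, y, z], [ax, ay, az]], ...]. A call has 1 to 12 rows; each row is the pose to reach, as a shift and turn from the pose commanded when the call began, along the tool's axes at that moment; what a row does not reach only later rows make up. A row lasts 1/12 s, in which the tool goes at most 41.7 mm and 7.16 degrees, less where a joint would pass 70% of its speed; a pose out of reach is approached as far as the arm can. A call with a gripper value outside its range is refused whole. The fingers move at their own pace and stop on an object; "squeeze" is the grip in N (left out, the last holds). Time passes only in rows, so rows that repeat a pose let the fingers close. It gives the time, the measured TCP pose, the force and the opening at its end, in the units of the state.
- status.observe(): the state, without advancing time (a new reading comes with each control period).
- eyes.read_camera(name): name is "side" or "top"; returns a dict with "img" (384x512x3 uint8, red, green, blue), "range_z" (384x512 float32, m along the optical axis (not along the pixel's ray), 0 where there is no reading), "camera_matrix" (3x3 intrinsics, pixels), "k1" (the pictures are not rectified: a ray, as slopes to the right and down, at radius r is drawn at 1 + k1 r^2 times it, then the intrinsics apply), "T" (4x4, takes a point from camera to world coordinates). Camera axes: x right, y down, z forward; pixel columns grow to the right and rows downward; lengths in m; the calibration is good to about 2 mm. A picture is of the moment at which its call begins.
- job.hand_in(): hands the job in, once; it reports no verdict.
The state is a dict: "time": time; "qpos": joint angles; "qvel": joint speeds; "joint_efforts": joint torques, N m; "tool_pos": TCP position; "tool_rot": TCP orientation; "contact_force": force on the tool from outside, world axes, zero at the start; "torque": the same for the moment, N m; "opening": finger opening in m.
Only numpy, scipy, OpenCV 4.12 (cv2) and the standard library are available. Lean on these libraries where they do the work, as an engineer would, in place of code of your own. Each camera call takes 0.05 s, during which the arm holds its last target.

### The job

With a fingertip, push the yellow tab of the black guard all the way back to uncover the orange eject key. Then press the key right down with one finger while the other finger stands in the chute and stops the blue puck as it springs out, so that it stays standing flat on the chute and does not slide away; do not pinch or lift it, and leave the other things on the shelf alone. The program finishes while still holding: one finger keeping the key down, the other keeping the popped puck stopped against the push of its spring.

Things in the scene. Friction and masses are not known exactly. Their poses are not given: they have to be found in the camera images.
- cradle: grey and white charging cradle, 200 mm long (its x), 130 mm wide (y), fixed to the shelf. Origin: centre of its underside; -x end = open end of the chute, roughly facing the robot; +y to the left seen from the robot; z up. All places are (x, y, z) mm in this frame. Behind the key a white block (x 4 to 100, y 4 to 64, top z = 55, strips to z = 61) takes the guard when slid back.
- chute_stop (a point): point (-27, -30, 30) on the chute floor abreast of the key's middle, 63 mm from it in y: a finger here stops the puck. Chute: slippery flat floor at z = 30 along x, on the line y = -30, 42 mm between side walls only 6 mm high (tops z = 36), open at x = -100 with a drop. To stop the puck the fingertip must be below z = 50; above z = 37 it clears the walls. Axes as the cradle's.
- catch (a point): middle of the puck's seat front at (5, -30, 30). An orange catch 7 mm high, joined to the key, holds the puck here; a sprung steel plunger behind pushes it to -x with 2.6 N, falling to 1 N over its 40 mm stroke. Key 7 mm down: the catch sinks and the puck shoots out in about 0.1 s and off the open end unless a finger already stands in the chute. White spring housing at x 70 to 100, top z = 56.
- puck_center (a point): centre of the blue sensor puck, an upright disc 40 mm in diameter, 24 mm high (top at z = 54), about 80 g, slippery, loose. Seated at (25, -30, 42); it should stop 8 to 45 mm out of its seat, where the plunger still pushes it. z up.
- puck: the same blue puck; origin at the centre of its underside
- key: orange eject key, 44 mm (cradle x) by 34 mm (y); origin: centre of its top, at (-27, 33, 52) when up. It moves straight down 10 mm to a stop (z = 42) against a spring, 2 N at the start and 6 N at the stop, and comes up by itself when let go. Axes as the cradle's.
- guard_tab (a point): middle of the top edge of the yellow upright tab on the guard: 6 mm thick (cradle x), 36 mm wide (y), 22 mm high above the guard plate; top at (-27 + guard travel, 34, 81.5). The black plate (85 by 44 mm, top at z = 59.5) covers the key. Axes as the cradle's.
- guard (a joint): travel of the guard in m along the cradle's +x (away from the open end of the chute): starts near 0 (key covered), stop at 0.060 (key clear); stiff, slides with about 1.5 N and stays where it is left. Pushed fully back, its front edge is 10 mm behind the rear edge of the key
- shaker: green shaker with black cap, loose, 88 mm in diameter, 192 mm high, origin under its centre; leave alone
- kettlebell: small red vinyl kettlebell, loose, 110 mm in diameter, 142 mm high, origin under its centre; leave alone
- collar0: red plastic bar collar lying flat, loose, 84 mm in diameter, 30 mm high; leave alone
- collar1: second red collar, the same; leave alone
- grip_trainer: grey V-shaped grip trainer lying flat, loose, about 145 mm by 95 mm, 24 mm high; leave alone
- flask: steel flask, loose, 68 mm in diameter, 200 mm high, origin under its centre; leave alone
Things that resemble listed ones, but are neither listed nor needed, are in the scene too. Of the things that look like the puck, the smaller one is meant. Leave any turquoise look-alike of the cradle alone.

How it is judged:
By the outcome, as a careful person would: the job done as asked, in the order asked, and still so for the second after the job is handed in, while the arm keeps its last pose, push and grip.
It also fails if it takes over 38 s, if anything falls off the work surface, if the arm or the gripper's body presses on something with over 40 N, if the wrist force passes 120 N, or if a joint passes its speed limit or range.

## Working session

There is one attempt and no reset: what is moved stays moved. The work goes in short steps, Python scripts to look and compute and a tool call to move; the robot and the scene stay as the last step left them, time stands still between calls to the robot, and variables do not carry over. Pictures are saved under pics/ and viewed, and the job is handed in when it is done.

Besides the shell and the picture viewer there is one more tool, called after "Call:" in YAML: its name, and indented under it one key for each argument. jog_arm: Moves the arm, as the interface text tells. Its arguments: {"type":"object","properties":{"series":{"type":"array","items":{"type":"array"}},"squeeze":{"type":"number"}},"required":["series"]}

```bash
mkdir -p pics; ls; cat > h.py <<'E'
import numpy as np, cv2
from cell import status, eyes, job
def save(n,img,scale=1):
    im=cv2.cvtColor(img,cv2.COLOR_RGB2BGR)
    if scale!=1: im=cv2.resize(im,None,fx=scale,fy=scale,interpolation=cv2.INTER_CUBIC)
    cv2.imwrite('pics/%s.png'%n,im)
def cloud(c):
    K=c['camera_matrix'];h,w=c['range_z'].shape
    u,v=np.meshgrid(np.arange(w),np.arange(h))
    D=np.array([c['k1'],0,0,0,0.])
    p=np.stack([u,v],-1).reshape(-1,1,2).astype(np.float64)
    n=cv2.undistortPoints(p,K,D).reshape(h,w,2)
    z=c['range_z']
    P=np.stack([n[...,0]*z,n[...,1]*z,z],-1)
    W=P@c['T'][:3,:3].T+c['T'][:3,3]
    W[z==0]=np.nan
    return W
def ray(c,u,v,zp):
    D=np.array([c['k1'],0,0,0,0.])
    n=cv2.undistortPoints(np.array([[[u,v]]],float),c['camera_matrix'],D).ravel()
    d=c['T'][:3,:3]@np.array([n[0],n[1],1]);o=c['T'][:3,3]
    return o+d*(zp-o[2])/d[2]
def px(c,P):
    T=np.linalg.inv(c['T']);r=cv2.Rodrigues(T[:3,:3])[0]
    return cv2.projectPoints(np.array(P,float).reshape(-1,1,3),r,T[:3,3],c['camera_matrix'],np.array([c['k1'],0,0,0,0.]))[0].reshape(-1,2)
E
python3 - <<'E'
from h import *
print(status.observe())
for n in('top','side'):
    c=eyes.read_camera(n);save(n+'0',c['img'],1.5);print(c['T'],c['k1'],c['camera_matrix'])
E
```

```text
pics
{'time': 0.0, 'qpos': array([ 1.03799481e+00,  3.42711155e-01,  1.52503743e+00,  4.20400417e-05,
        1.27539462e+00, -1.46019573e-01]), 'qvel': array([1.54363902e-03, 4.70531522e-05, 2.12528418e-04, 4.67090414e-05,
       4.98059602e-04, 1.46476890e-03]), 'joint_efforts': array([ 2.68874510e-04, -4.31248319e+01, -2.44213575e+01,  7.17106042e-02,
        5.60665154e-02, -9.83144105e-05]), 'tool_pos': array([0.19779963, 0.48586598, 0.22604384]), 'tool_rot': array([-3.14006445e+00, -2.65379782e-04,  2.75479824e+00]), 'contact_force': array([ 0.67956227, -0.39988386,  1.10873682]), 'torque': array([ 0.00374636, -0.03649767, -0.01556786]), 'opening': 0.0915437321147455}
[[ 0.02669828 -0.99185852  0.12451454  0.36893743]
 [-0.99961033 -0.0275048  -0.0047624   0.00722798]
 [ 0.00814837 -0.12433887 -0.99220635  1.51121725]
 [ 0.          0.          0.          1.        ]] 0.04345187042126045 [[466.18887938   0.         257.14614838]
 [  0.         466.18887938 194.81631792]
 [  0.           0.           1.        ]]
[[ 0.95263911 -0.19430335  0.2339336   0.32994285]
 [-0.30343362 -0.65835572  0.68883655 -0.66853342]
 [ 0.02016827 -0.72719596 -0.68613357  0.7378448 ]
 [ 0.          0.          0.          1.        ]] -0.014137037718500823 [[391.1051543    0.         253.05067741]
 [  0.         391.1051543  187.97051213]
 [  0.           0.           1.        ]]
```

View pics/top0.png

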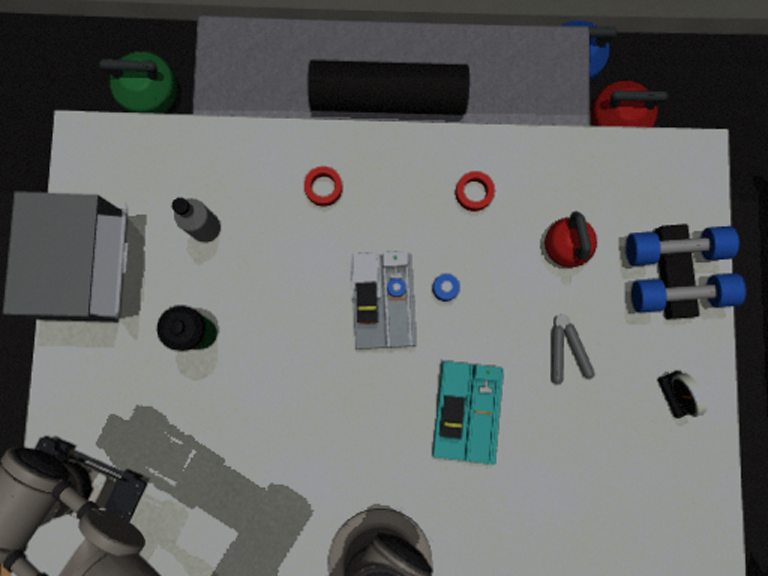

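View pics/side0.png

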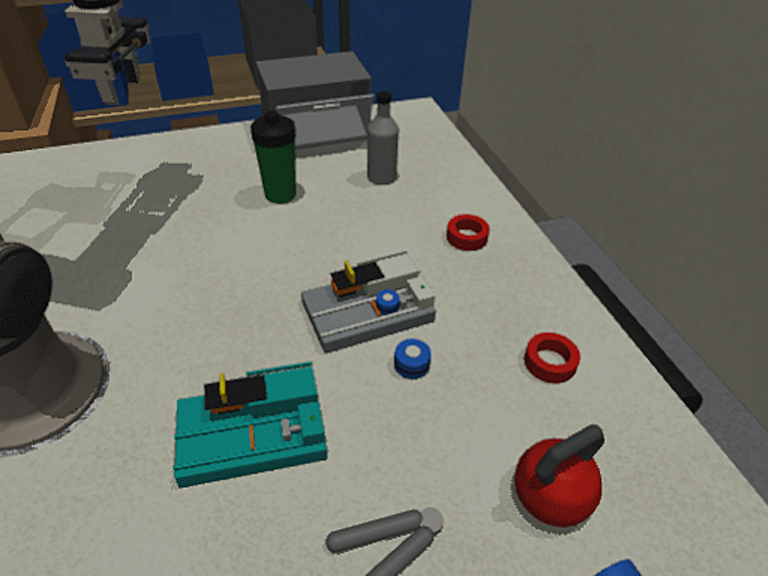

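Candidates (top picture at 1.5x, side picture at 1.5x):
- **Puck:** the smaller blue one seated in the grey cradle, top (397,288) / side (388,300), versus a larger loose one, top (446,287) / side (412,358).
- **Cradle:** the grey and white one, top (384,300), versus the turquoise one, top (468,412).

I choose the grey cradle and the puck seated in it. Next is a close crop and a measurement.

```bash
python3 - <<'E'
from h import *
c=eyes.read_camera('top');s=eyes.read_camera('side')
save('topc',c['img'][155:245,220:320],6);save('sidec',s['img'][155:245,190:300],6)
W=cloud(c);
def hsv(i):return cv2.cvtColor(i,cv2.COLOR_RGB2HSV)
for n,cam,(r0,r1,c0,c1) in(('top',c,(155,245,225,285)),('side',s,(155,245,190,300))):
    W=cloud(cam);H=hsv(cam['img'])
    m0=np.zeros(H.shape[:2],bool);m0[r0:r1,c0:c1]=1
    for k,lo,hi in(('yellow',(22,120,90),(34,255,255)),('blue',(100,120,60),(125,255,255)),('orange',(5,120,80),(18,255,255))):
        m=(cv2.inRange(H,lo,hi)>0)&m0
        nl,lab,st,ce=cv2.connectedComponentsWithStats(m.astype(np.uint8))
        for i in range(1,nl):
            if st[i,4]>3:
                print(n,k,st[i],ce[i].round(1),np.nanmedian(W[lab==i],0).round(4),np.nanmax(W[lab==i],0).round(4))
W=cloud(c)
m=(W[...,2]>.018)&(W[...,0]>.4)&(W[...,0]<.75)
sub=np.zeros_like(m);sub[160:240,228:282]=1
m&=sub
P=W[m];print(len(P),cv2.minAreaRect((P[:,:2]*1000).astype(np.float32)))
lo=m&(W[...,2]<.045)
for a in range(5):pass
print(np.histogram(P[:,2],bins=np.arange(.018,.1,.004)))
E
```

```text
top yellow [239 204  12   3  32] [244.5 204.9] [0.5158 0.0386 0.0802] [0.5195 0.0552 0.0875]
top blue [258 186  12  12  98] [263.6 191.4] [ 0.5627 -0.0206  0.0537] [ 0.5834 -0.0022  0.064 ]
top orange [260 198   9   2  13] [263.5 198.4] [ 0.5439 -0.0205  0.0343] [ 0.545  -0.0093  0.0437]
side yellow [230 174   6  14  33] [233.  179.7] [0.5153 0.0338 0.0797] [0.5195 0.0572 0.0843]
side blue [251 193  15  13 129] [257.9 199.3] [ 0.5613 -0.0254  0.0534] [ 5.825e-01 -2.000e-04  5.740e-02]
side blue [254 208   4   2   4] [255.5 208.2] [ 0.5532 -0.0334  0.0342] [ 0.5575 -0.0324  0.0374]
side blue [263 226  24  19 303] [274.7 236. ] [ 0.5688 -0.1337  0.0343] [ 0.5972 -0.0993  0.0382]
side orange [221 185  19  12  46] [228.  191.9] [0.4932 0.0249 0.0465] [0.5275 0.0655 0.0536]
side orange [247 200   7  11  27] [250.  205.1] [ 0.5432 -0.0214  0.0361] [ 0.5462 -0.0024  0.0393]
2560 ((539.3286743164062, 4.722099304199219), (200.84405517578125, 130.24484252929688), 4.5985565185546875)
(array([ 68, 286, 454, 392, 169,  57,  31,  69, 219, 405, 292,  84,   8,
         1,   1,  14,   7,   3,   0,   0]), array([0.018, 0.022, 0.026, 0.03 , 0.034, 0.038, 0.042, 0.046, 0.05 ,
       0.054, 0.058, 0.062, 0.066, 0.07 , 0.074, 0.078, 0.082, 0.086,
       0.09 , 0.094, 0.098]))
```

View pics/topc.png

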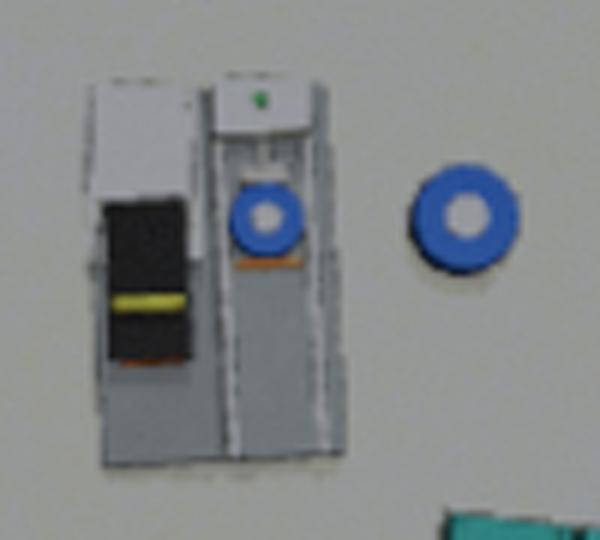

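View pics/sidec.png

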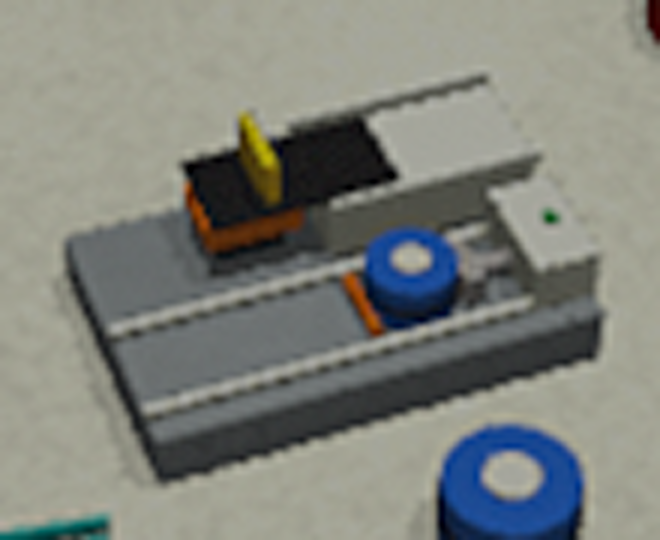

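```bash
python3 - <<'E'
from h import *
c=eyes.read_camera('top');s=eyes.read_camera('side')
def tp(u,v,z): return ray(c,(u+.5)/6-.5+220,(v+.5)/6-.5+155,z)[:2]*1000
def sp(u,v,z): return ray(s,(u+.5)/6-.5+190,(v+.5)/6-.5+155,z)[:2]*1000
# (cradle xyz, measured)
L=[('FLt',(-100,65,30),tp(103,466,.03)),('FRt',(-100,-65,30),tp(343,455,.03)),
('catch',(3,-30,37),tp(268,263,.037)),('puck',(25,-30,54),tp(266,217,.054)),('tab',(-27,34,81.5),tp(149,300,.0815)),
('wallL',(-100,-9,36),tp(232,457,.036)),('wallR',(-100,-51,36),tp(324,454,.036)),
('pucks',(25,-30,54),sp(410,259,.054)),('tabs',(-27,34,81.5),sp(260,137,.0815)),('FRs',(-100,-65,30),sp(155,437,.03)),('FLs',(-100,65,30),sp(70,240,.03)),('BRs',(100,-65,30),sp(600,310,.03)),('housefrontR',(70,-51,56),sp(550,262,.056))]
A=np.array([l[1][:2] for l in L],float);B=np.array([l[2] for l in L])
def fit(A,B):
    a=A-A.mean(0);b=B-B.mean(0)
    th=np.arctan2((a[:,0]*b[:,1]-a[:,1]*b[:,0]).sum(),(a*b).sum())
    R=np.array([[np.cos(th),-np.sin(th)],[np.sin(th),np.cos(th)]])
    return th,B.mean(0)-R@A.mean(0),R
use=np.ones(len(L),bool)
th,t,R=fit(A,B);print(np.degrees(th),t)
for l,a,b in zip(L,A,B):print(l[0],b.round(1),(b-R@a-t).round(1))
for pre in (['FLt','FRt','catch','puck','tab','wallL','wallR'],):
    i=[k for k,l in enumerate(L) if l[0] in pre];print(fit(A[i],B[i])[:2]);j=[k for k in range(len(L)) if k not in i];print(fit(A[j],B[j])[:2])
E
```

```text
4.37563158151202 [539.72456763   6.89750309]
FLt [433.6  61.5] [-1.5 -2.6]
FRt [442.8 -65.1] [-2.2  0.5]
catch [543.  -22.8] [-2.  0.]
puck [565.3 -20.8] [-1.6  0.3]
tab [516.9  38.8] [6.7 0. ]
wallL [439.8  -6.4] [-0.9  3.3]
wallR [442.7 -54.8] [-1.2 -3.2]
pucks [564.  -19.1] [-3.  2.]
tabs [516.9  41.6] [6.7 2.8]
FRs [443.9 -62.8] [-1.   2.8]
FLs [435.4  56.3] [ 0.3 -7.8]
BRs [639.2 -47.9] [-5.1  2.3]
housefrontR [618.2 -39.1] [ 4.8 -0.5]
(np.float64(0.06659492932101309), array([539.50986902,   6.12451675]))
(np.float64(0.08078030988350025), array([540.07727762,   7.17799151]))
```

```bash
cat >> h.py <<'E'
from scipy.spatial.transform import Rotation as Ro
O=np.array([.5385,.0070]);TH=0.077
def c2w(x,y,z):
    return np.array([O[0]+(x*np.cos(TH)-y*np.sin(TH))/1e3,O[1]+(x*np.sin(TH)+y*np.cos(TH))/1e3,z/1e3])
def w2c(p):
    d=(np.array(p[:2])-O)*1e3
    return np.array([d[0]*np.cos(TH)+d[1]*np.sin(TH),-d[0]*np.sin(TH)+d[1]*np.cos(TH),p[2]*1e3]).round(1)
def go(x,y,z,yaw=TH+np.pi):
    st=status.observe();R=Ro.from_euler('xyz',st['tool_rot']);Rt=Ro.from_euler('xyz',[np.pi,0,yaw])
    print('t',st['time'],'now',w2c(st['tool_pos']),'shift',R.inv().apply(c2w(x,y,z)-st['tool_pos']).round(4),'turn',(R.inv()*Rt).as_rotvec().round(4))
E
python3 - <<'E'
from h import *
go(-60,1.5,300);print(c2w(-60,1.5,300))
c=eyes.read_camera('top');W=cloud(c);print(W[215:225,115:128].reshape(-1,3)[::9].round(3))
E
```

```text
t 0.3 now [-302.7  503.9  226.5] shift [-0.4418 -0.3408 -0.0734] turn [-4.000e-04 -2.000e-04 -4.638e-01]
[0.4785624  0.00388012 0.3       ]
[[0.467 0.402 0.186]
 [0.468 0.381 0.171]
 [0.464 0.387 0.189]
 [0.461 0.397 0.189]
 [0.463 0.377 0.172]
 [0.458 0.384 0.188]
 [0.455 0.393 0.192]
 [0.457 0.373 0.174]
 [0.454 0.384 0.176]
 [0.45  0.391 0.188]
 [0.451 0.371 0.171]
 [0.448 0.382 0.173]
 [0.445 0.392 0.175]
 [0.442 0.403 0.175]
 [0.443 0.379 0.171]]
```

Call:
jog_arm:
  series:
    - [-0.04,[0,0,-0.04],[0,0,0]]
    - [-0.04,[0,0,-0.073],[0,0,0]]
    - [-0.04,[-0.03,-0.023,-0.073],[0,0,-0.05]]
    - [-0.04,[-0.062,-0.048,-0.073],[0,0,-0.1]]
    - [-0.04,[-0.094,-0.073,-0.073],[0,0,-0.15]]
    - [-0.04,[-0.126,-0.098,-0.073],[0,0,-0.2]]
    - [-0.04,[-0.158,-0.123,-0.073],[0,0,-0.25]]
    - [-0.04,[-0.19,-0.148,-0.073],[0,0,-0.3]]
    - [-0.04,[-0.222,-0.173,-0.073],[0,0,-0.35]]
    - [-0.04,[-0.254,-0.198,-0.073],[0,0,-0.4]]
    - [-0.04,[-0.286,-0.222,-0.073],[0,0,-0.464]]
    - [-0.04,[-0.318,-0.246,-0.073],[0,0,-0.464]]
  squeeze: 20

```text
time: 1.35
tool_pos: [0.4003, 0.1366, 0.3]
tool_rot: [3.141, 0.001, -3.061]
contact_force: [0.8, -0.5, -0.3]
opening: 0.0443
```

```bash
python3 - <<'E'
from h import *
go(-60,1.5,200)
E
```

```text
t 1.35 now [-127.9  139.8  300. ] shift [-0.0673 -0.1386  0.1   ] turn [0.0002 0.0008 0.0035]
```

Call:
jog_arm:
  series:
    - [-0.04,[-0.015,-0.031,0.01],[0,0,0]]
    - [-0.04,[-0.03,-0.062,0.03],[0,0,0]]
    - [-0.04,[-0.045,-0.093,0.05],[0,0,0]]
    - [-0.04,[-0.06,-0.124,0.07],[0,0,0]]
    - [-0.04,[-0.067,-0.139,0.1],[0,0,0]]
    - [-0.04,[-0.067,-0.139,0.13],[0,0,0]]
    - [-0.04,[-0.067,-0.139,0.16],[0,0,0]]
    - [-0.04,[-0.067,-0.139,0.18],[0,0,0]]
    - [-0.04,[-0.067,-0.139,0.18],[0,0,0]]

```text
time: 2.1
tool_pos: [0.4746, 0.0052, 0.116]
tool_rot: [3.14, -0.008, -3.065]
contact_force: [-1.7, 0.0, 0.3]
opening: 0.0444
```

```bash
python3 - <<'E'
from h import *
go(-60,1.5,70)
s=eyes.read_camera('side');save('side1',s['img'][110:260,150:350],4)
c=eyes.read_camera('top');save('top1',c['img'][130:260,190:330],5)
st=status.observe();print(st['contact_force'],st['opening'])
E
```

```text
t 2.1 now [-63.9   3.1 116. ] shift [-0.0042 -0.0017  0.0459] turn [ 0.0019 -0.0078 -0.0005]
[ 0.20394367 -0.38920877  1.11196522] 0.04407963350934513
```

View pics/side1.png

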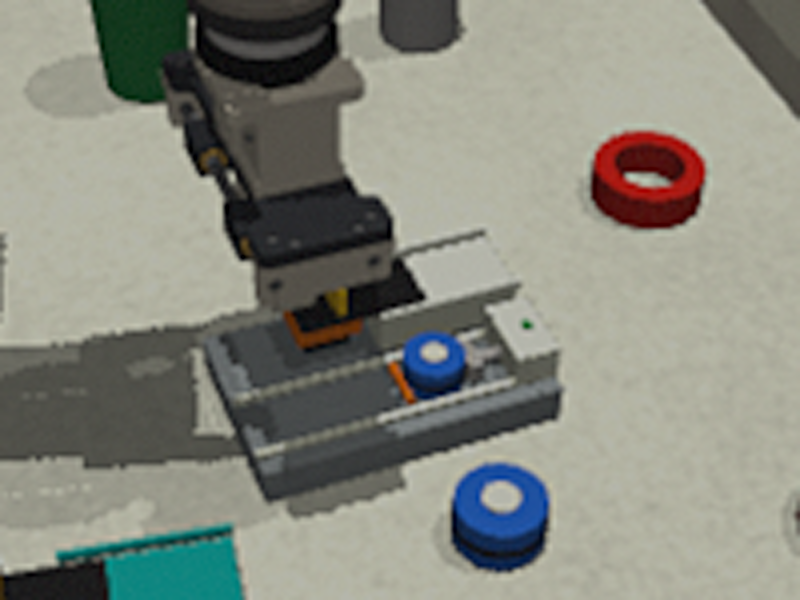

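View pics/top1.png

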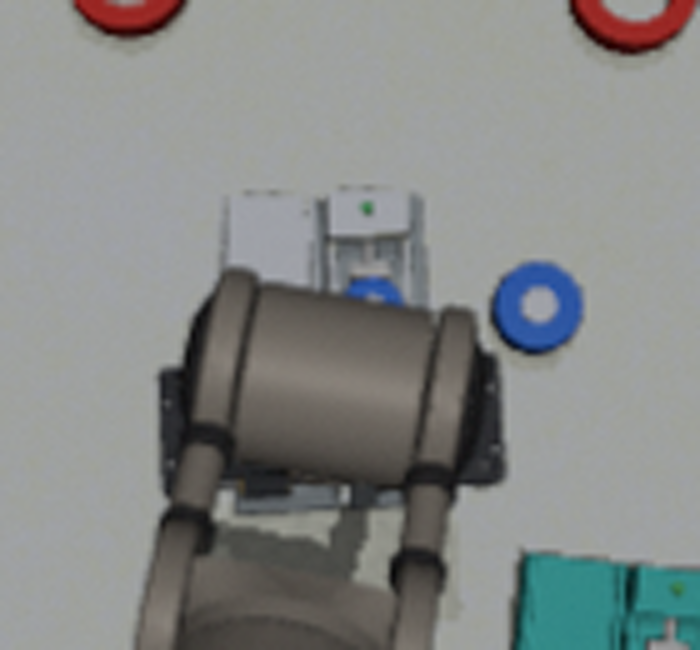

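```bash
python3 - <<'E'
from h import *
s=eyes.read_camera('side');W=cloud(s)
st=status.observe();R=Ro.from_euler('xyz',st['tool_rot']).as_matrix();t=st['tool_pos'];print(w2c(t),st['tool_rot'])
im=cv2.resize(s['img'],None,fx=4,fy=4)
for y in(-41,-22,22,41):
  for z in(0,-19,-66):
    for x in(-9.5,9.5):
      p=px(s,t+R@np.array([x,y,z])/1e3)[0];cv2.circle(im,(int(p[0]*4+2),int(p[1]*4+2)),3,(255,0,255) if y<0 else (0,255,0),-1)
save('side2',im[110*4:260*4,150*4:350*4])
E
```

```text
[-60.4   2.7 120.8] [-3.14130516e+00  1.60689561e-03 -3.06420804e+00]
```

View pics/side2.png

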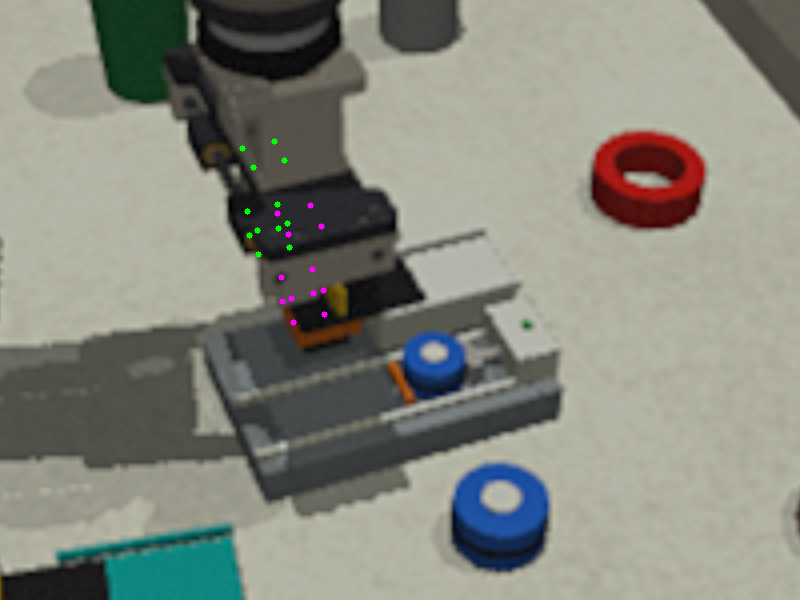

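```bash
python3 - <<'E'
from h import *
s=eyes.read_camera('side');W=cloud(s)
save('side3',s['img'][165:215,205:265],12)
for v in range(180,196,1):
    print(v,[ (tuple(w2c(W[v,u]).astype(int)) if np.isfinite(W[v,u,0]) else None) for u in (216,221,224,227,230,234)])
E
```

```text
180 [(np.int64(-97), np.int64(-83), np.int64(199)), (np.int64(-86), np.int64(-83), np.int64(196)), (np.int64(-80), np.int64(-84), np.int64(194)), (np.int64(-73), np.int64(-84), np.int64(192)), (np.int64(-66), np.int64(-81), np.int64(188)), (np.int64(-19), np.int64(26), np.int64(81))]
181 [(np.int64(-97), np.int64(-82), np.int64(195)), (np.int64(-86), np.int64(-82), np.int64(192)), (np.int64(-79), np.int64(-82), np.int64(190)), (np.int64(-73), np.int64(-82), np.int64(188)), (np.int64(-50), np.int64(-35), np.int64(140)), (np.int64(-21), np.int64(21), np.int64(82))]
182 [(np.int64(-97), np.int64(-83), np.int64(193)), (np.int64(-86), np.int64(-81), np.int64(188)), (np.int64(-79), np.int64(-82), np.int64(186)), (np.int64(-58), np.int64(-37), np.int64(141)), (np.int64(-50), np.int64(-34), np.int64(136)), (np.int64(-21), np.int64(21), np.int64(79))]
183 [(np.int64(-97), np.int64(-82), np.int64(190)), (np.int64(-86), np.int64(-82), np.int64(186)), (np.int64(-65), np.int64(-36), np.int64(140)), (np.int64(-57), np.int64(-34), np.int64(136)), (np.int64(-50), np.int64(-34), np.int64(133)), (np.i
[... 2642 characters left out ...]
 np.int64(45)), (np.int64(-41), np.int64(19), np.int64(50)), (np.int64(-33), np.int64(19), np.int64(46)), (np.int64(-22), np.int64(20), np.int64(42))]
194 [(np.int64(-61), np.int64(50), np.int64(25)), (np.int64(-49), np.int64(46), np.int64(24)), (np.int64(-48), np.int64(23), np.int64(44)), (np.int64(-41), np.int64(17), np.int64(47)), (np.int64(-33), np.int64(18), np.int64(44)), (np.int64(-21), np.int64(24), np.int64(35))]
195 [(np.int64(-63), np.int64(45), np.int64(27)), (np.int64(-51), np.int64(40), np.int64(27)), (np.int64(-43), np.int64(39), np.int64(24)), (np.int64(-42), np.int64(16), np.int64(45)), (np.int64(-31), np.int64(25), np.int64(33)), (np.int64(-20), np.int64(25), np.int64(29))]
```

View pics/side3.png

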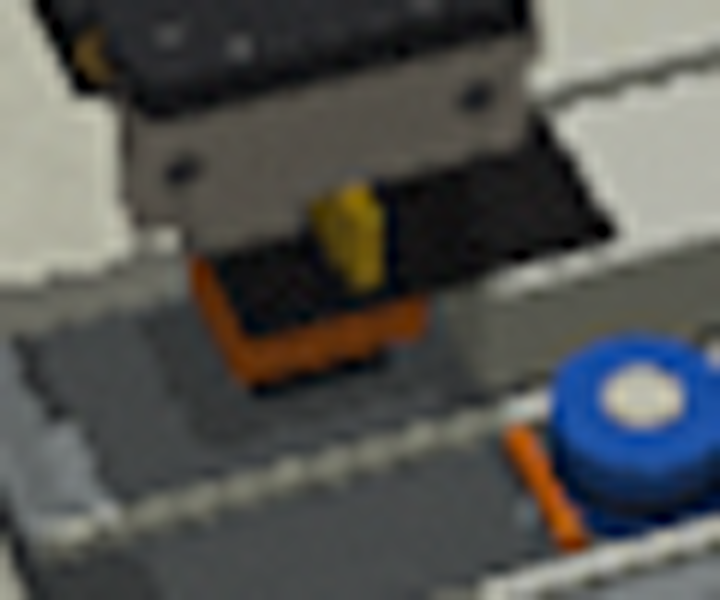

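Call:
jog_arm:
  series:
    - [-0.04,[0.004,-0.001,0.02],[0,0,0]]
    - [-0.04,[0.004,-0.001,0.045],[0,0,0]]
    - [-0.04,[0.004,-0.001,0.057],[0,0,0]]
    - [-0.04,[0.004,-0.001,0.057],[0,0,0]]
    - [-0.04,[0.004,-0.001,0.057],[0,0,0]]

```text
time: 2.72
tool_pos: [0.4741, 0.0038, 0.0638]
tool_rot: [-3.141, 0.002, -3.064]
contact_force: [0.1, 0.8, 0.2]
opening: 0.0442
```

```bash
python3 - <<'E'
from h import *
s=eyes.read_camera('side');W=cloud(s)
st=status.observe();print(w2c(st['tool_pos']),st['tool_rot'],st['contact_force'])
save('side4',s['img'][160:220,195:275],10)
C=W.copy();h,w=C.shape[:2]
d=(W[...,:2]-O)*1e3;X=d[...,0]*np.cos(TH)+d[...,1]*np.sin(TH);Y=-d[...,0]*np.sin(TH)+d[...,1]*np.cos(TH);Z=W[...,2]*1e3
m=(X>-85)&(X<-40)&(Y>-50)&(Y<5)&(Z>50)&(Z<120)
v,u=np.where(m);print(u.min(),u.max(),v.min(),v.max())
for vv in range(v.min(),v.max()+1):
    q=m[vv];print(vv,q.sum(),[ (int(X[vv,i]),int(Y[vv,i]),int(Z[vv,i])) for i in np.where(q)[0][::3]])
E
```

```text
[-64.    1.6  64.3] [-3.14103671e+00  2.76263359e-03 -3.06411888e+00] [-0.16227395  0.46003416 -0.75820521]
221 229 201 203
201 2 [(-57, -34, 78)]
202 2 [(-65, -38, 80)]
203 2 [(-75, -37, 79)]
```

View pics/side4.png

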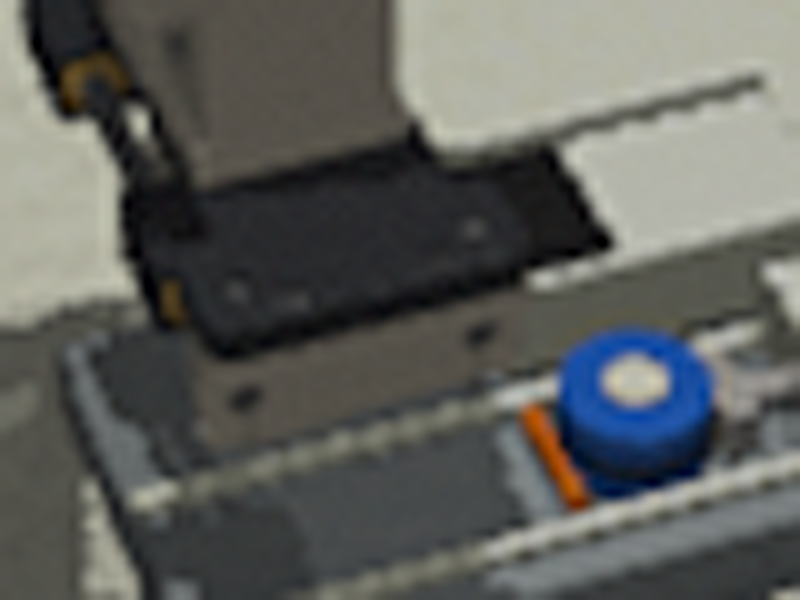

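Call:
jog_arm:
  series:
    - [-0.04,[0,0,0.006],[0,0,0]]
    - [-0.04,[-0.01,0,0.006],[0,0,0]]
    - [-0.04,[-0.02,0,0.006],[0,0,0]]
    - [-0.04,[-0.028,0,0.006],[0,0,0]]
    - [-0.04,[-0.034,0,0.006],[0,0,0]]
    - [-0.04,[-0.04,0,0.006],[0,0,0]]
    - [-0.04,[-0.046,0,0.006],[0,0,0]]
    - [-0.04,[-0.05,0,0.006],[0,0,0]]
    - [-0.04,[-0.05,0,0.006],[0,0,0]]

```text
time: 3.52
tool_pos: [0.5243, 0.0076, 0.0569]
tool_rot: [-3.141, 0.001, -3.064]
contact_force: [-1.0, 0.3, -0.6]
opening: 0.0441
```

```bash
python3 - <<'E'
from h import *
go(10,1.5,58)
st=status.observe();print(st['contact_force'])
s=eyes.read_camera('side');save('side5',s['img'][150:220,195:295],8)
E
```

```text
t 3.5167 now [-14.1   1.7  56.9] shift [-0.0241 -0.0002 -0.0011] turn [-0.0001  0.0015  0.0002]
[-0.98046077  0.27448094 -0.56247409]
```

View pics/side5.png

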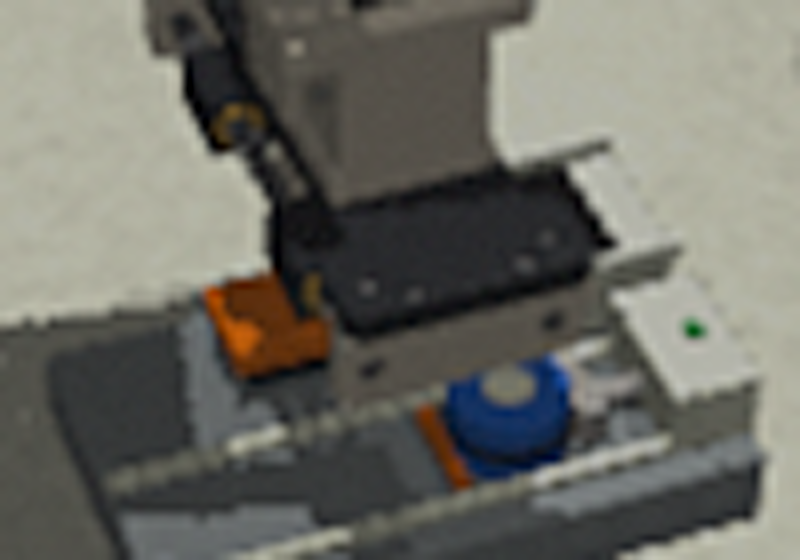

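The side view shows the orange key appearing at crop (265,325), so the guard is sliding, and the puck is still seated at (505,410). I'll keep pushing.

Call:
jog_arm:
  series:
    - [-0.04,[-0.006,0,0],[0,0,0]]
    - [-0.04,[-0.012,0,0],[0,0,0]]
    - [-0.04,[-0.018,0,0],[0,0,0]]
    - [-0.04,[-0.024,0,0],[0,0,0]]
    - [-0.04,[-0.028,0,0],[0,0,0]]
    - [-0.04,[-0.03,0,0],[0,0,0]]
    - [-0.04,[-0.03,0,0],[0,0,0]]

```text
time: 4.15
tool_pos: [0.5366, 0.009, 0.0549]
tool_rot: [3.14, -0.038, -3.059]
contact_force: [-52.1, -11.7, 36.1]
opening: 0.0441
```

Call:
jog_arm:
  series:
    - [-0.04,[-0.001,0,0],[0,0,0]]
    - [-0.04,[-0.002,0,0],[0,0,0]]
    - [-0.04,[-0.002,0,0],[0,0,0]]

```text
time: 4.4
tool_pos: [0.5369, 0.0091, 0.0548]
tool_rot: [3.14, -0.042, -3.059]
contact_force: [-57.6, -12.9, 39.1]
opening: 0.0442
```

Call:
jog_arm:
  series:
    - [-0.04,[-0.001,0,0],[0,0,0]]
    - [-0.04,[-0.0015,0,0],[0,0,0]]
    - [-0.04,[-0.0015,0,0],[0,0,0]]

```text
time: 4.65
tool_pos: [0.537, 0.0091, 0.0548]
tool_rot: [3.14, -0.045, -3.059]
contact_force: [-60.7, -14.2, 42.0]
opening: 0.0439
```

That is far too much force: something blocks the gripper 22 mm early. I'll back off and look.

Call:
jog_arm:
  series:
    - [-0.04,[0.015,0,0],[0,0,0]]
    - [-0.04,[0.03,0,0],[0,0,0]]
    - [-0.04,[0.05,0,-0.01],[0,0,0]]
    - [-0.04,[0.08,0,-0.03],[0,0,0]]
    - [-0.04,[0.11,0,-0.06],[0,0,0]]
    - [-0.04,[0.13,0,-0.08],[0,0,0]]
    - [-0.04,[0.13,0,-0.08],[0,0,0]]

```text
time: 5.23
tool_pos: [0.4261, -0.0, 0.1401]
tool_rot: [-3.14, 0.005, -3.065]
contact_force: [1.6, 0.1, -0.2]
opening: 0.0443
```

```bash
python3 - <<'E'
from h import *
st=status.observe();print(w2c(st['tool_pos']),st['contact_force'],st['tool_rot'])
s=eyes.read_camera('side');save('side6',s['img'][150:240,190:300],7)
c=eyes.read_camera('top');save('top6',c['img'][155:245,220:320],6)
E
```

```text
[-112.6    1.6  140.1] [ 1.64090137  0.05692229 -0.23268249] [-3.14034845  0.00455686 -3.06464244]
```

View pics/side6.png

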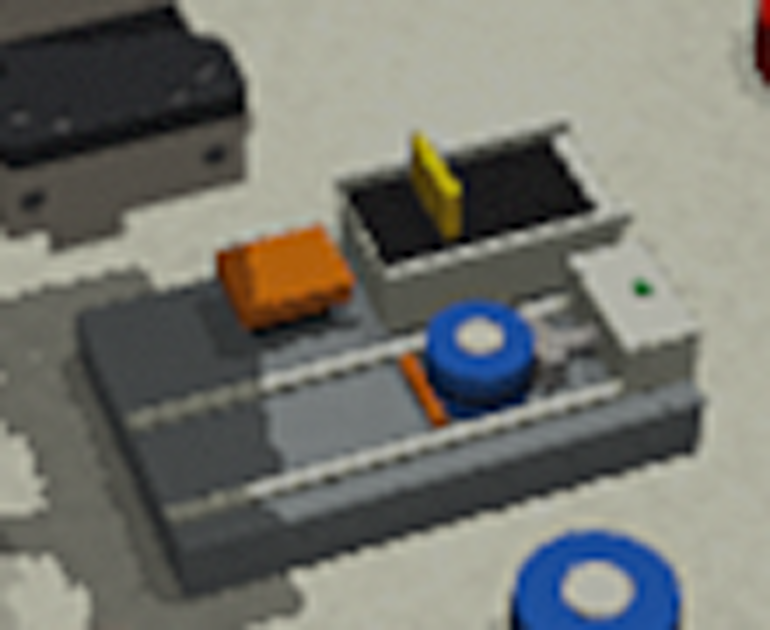

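View pics/top6.png

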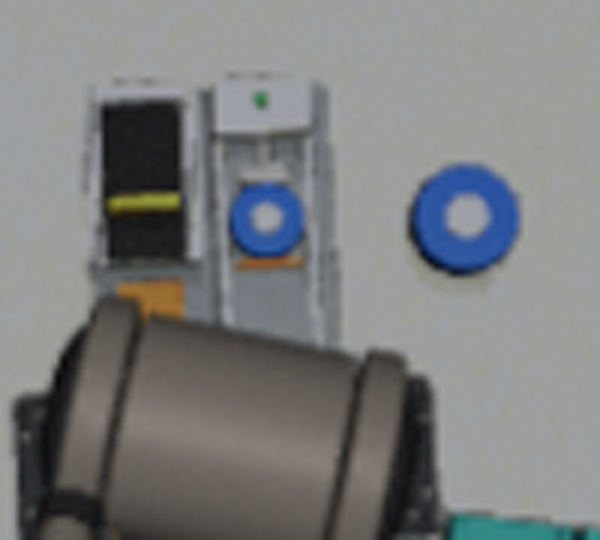

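```bash
python3 - <<'E'
from h import *
c=eyes.read_camera('top');s=eyes.read_camera('side')
def tp(u,v,z): return w2c(ray(c,(u+.5)/6-.5+220,(v+.5)/6-.5+155,z))
def sp(u,v,z): return w2c(ray(s,(u+.5)/7-.5+190,(v+.5)/7-.5+150,z))
print('tab',tp(143,201,.0815),sp(437,160,.0815),'key rear',tp(150,283,.052),'guard front mid',tp(145,260,.0595),'puck',tp(266,217,.054),sp(482,335,.054))
W=cloud(s);d=(W[...,:2]-O)*1e3
X=d[...,0]*np.cos(TH)+d[...,1]*np.sin(TH);Y=-d[...,0]*np.sin(TH)+d[...,1]*np.cos(TH);Z=W[...,2]*1e3
m=(X<-40)&(X>-190)&(Y>-130)&(Y<130)&(Z>110)&(Z<330)
st=status.observe();t=w2c(st['tool_pos'])
print('t',t)
for lo in range(110,330,10):
    q=m&(Z>=lo)&(Z<lo+10)
    if q.sum()>2: print(lo-t[2],q.sum(),'x',(X[q].min()-t[0]).round(),(X[q].max()-t[0]).round(),'y',(Y[q].min()-t[1]).round(),(Y[q].max()-t[1]).round())
save('side7',s['img'][60:240,120:280],4)
E
```

```text
tab [32.4 34.  81.5] [33.1 36.8 81.5] key rear [-7.  32.8 52. ] guard front mid [ 4.3 34.7 59.5] puck [ 24.6 -29.7  54. ] [ 25.  -27.4  54. ]
t [-110.7    1.6  136.3]
3.6999999999999886 4 x -11.0 7.0 y -35.0 -33.0
13.699999999999989 26 x -11.0 9.0 y -40.0 -35.0
63.69999999999999 110 x -38.0 36.0 y -88.0 79.0
73.69999999999999 221 x -38.0 36.0 y -88.0 84.0
83.69999999999999 233 x -38.0 36.0 y -93.0 84.0
93.69999999999999 161 x -38.0 36.0 y -96.0 91.0
103.69999999999999 690 x -38.0 36.0 y -97.0 94.0
113.69999999999999 125 x -27.0 24.0 y -52.0 0.0
123.69999999999999 105 x -27.0 20.0 y -51.0 -10.0
133.7 101 x -25.0 21.0 y -51.0 -30.0
143.7 117 x -23.0 21.0 y -52.0 -10.0
153.7 167 x -38.0 36.0 y -53.0 6.0
163.7 371 x -39.0 35.0 y -52.0 15.0
173.7 229 x -39.0 36.0 y -39.0 10.0
183.7 52 x -40.0 26.0 y -40.0 -4.0
```

View pics/side7.png

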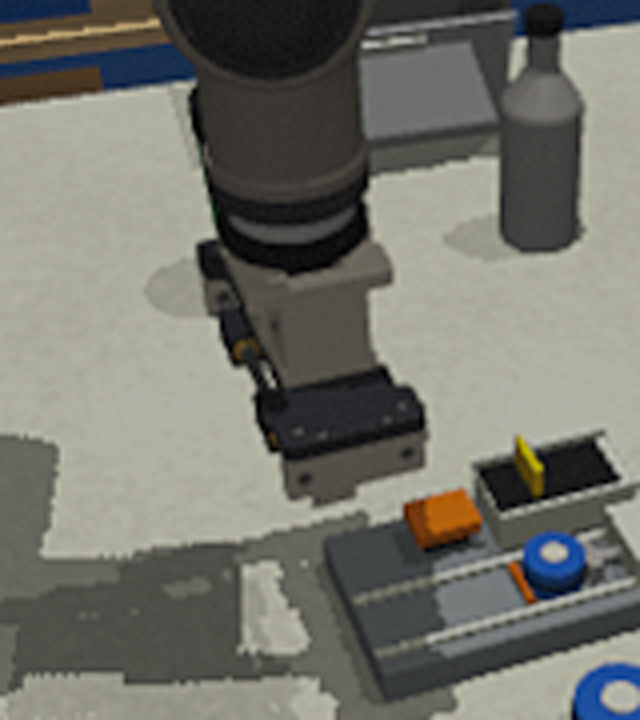

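Re-measured: the tab is at cradle x ≈ 32.4 to 33.1, so travel is about 60 mm, and the puck is still seated at 24.6. The fingertip sits at about TCP height, so the finger pushed the guard by its plate front edge, not the tab. The large force came from pushing on after the guard reached its stop. I'll now push the tab itself gently, at the right height, to confirm it's on the stop.

```bash
python3 - <<'E'
from h import *
go(8,1.5,69)
E
```

```text
t 5.4333 now [-110.7    1.6  136.3] shift [-1.186e-01 -1.000e-04  6.740e-02] turn [0.     0.0007 0.    ]
```

Call:
jog_arm:
  series:
    - [-0.04,[-0.04,0,0],[0,0,0]]
    - [-0.04,[-0.08,0,0],[0,0,0]]
    - [-0.04,[-0.11,0,0.02],[0,0,0]]
    - [-0.04,[-0.118,0,0.04],[0,0,0]]
    - [-0.04,[-0.118,0,0.06],[0,0,0]]
    - [-0.04,[-0.118,0,0.067],[0,0,0]]
    - [-0.04,[-0.118,0,0.067],[0,0,0]]
    - [-0.04,[-0.118,0,0.067],[0,0,0]]

```text
time: 6.1
tool_pos: [0.5446, 0.0093, 0.0691]
tool_rot: [3.141, -0.001, -3.064]
contact_force: [-0.1, -0.2, -0.1]
opening: 0.0442
```

```bash
python3 - <<'E'
from h import *
go(18,1.5,69);print(status.observe()['contact_force'])
E
```

```text
t 6.1 now [ 6.2  1.9 69.1] shift [-0.0118 -0.0004  0.0001] turn [ 0.0004 -0.0015  0.0003]
[-0.11855162 -0.24131358 -0.09796948]
```

Call:
jog_arm:
  series:
    - [-0.04,[-0.005,0,0],[0,0,0]]
    - [-0.04,[-0.009,0,0],[0,0,0]]
    - [-0.04,[-0.01,0,0],[0,0,0]]
    - [-0.04,[-0.01,0,0],[0,0,0]]

```text
time: 6.43
tool_pos: [0.5555, 0.01, 0.0706]
tool_rot: [-3.141, 0.002, -3.064]
contact_force: [-0.9, 0.5, -0.4]
opening: 0.0443
```

```bash
python3 - <<'E'
from h import *
go(20.5,1.5,69);print(status.observe()['contact_force'])
E
```

```text
t 6.4333 now [17.2  1.7 70.6] shift [-0.0033 -0.0002  0.0016] turn [-0.0003  0.0021  0.0002]
[-0.88011327  0.48024317 -0.43592883]
```

Call:
jog_arm:
  series:
    - [-0.04,[-0.001,0,0],[0,0,0]]
    - [-0.04,[-0.002,0,0],[0,0,0]]
    - [-0.04,[-0.002,0,0],[0,0,0]]

```text
time: 6.68
tool_pos: [0.5568, 0.0102, 0.0699]
tool_rot: [3.142, 0.0, -3.064]
contact_force: [-0.4, 0.1, -0.3]
opening: 0.0439
```

Call:
jog_arm:
  series:
    - [-0.04,[-0.001,0,0],[0,0,0]]
    - [-0.04,[-0.002,0,0],[0,0,0]]
    - [-0.04,[-0.002,0,0],[0,0,0]]

```text
time: 6.93
tool_pos: [0.5585, 0.0104, 0.0697]
tool_rot: [3.141, -0.001, -3.064]
contact_force: [-1.2, -1.0, 1.0]
opening: 0.0441
```

Call:
jog_arm:
  series:
    - [-0.04,[-0.001,0,0],[0,0,0]]
    - [-0.04,[-0.002,0,0],[0,0,0]]
    - [-0.04,[-0.002,0,0],[0,0,0]]

```text
time: 7.18
tool_pos: [0.5586, 0.0104, 0.0696]
tool_rot: [3.141, -0.005, -3.064]
contact_force: [-7.3, -1.8, 5.4]
opening: 0.0442
```

The tab contact is firm (7 N) with the finger face at x ≈ 30, so the guard is on its stop. I'll back off to above the key.

Call:
jog_arm:
  series:
    - [-0.04,[0.02,0,0],[0,0,0]]
    - [-0.04,[0.04,0,0],[0,0,0]]
    - [-0.04,[0.049,0,0],[0,0,0]]
    - [-0.04,[0.049,0,0],[0,0,0]]
    - [-0.04,[0.049,0,0],[0,0,0]]
    - [-0.04,[0.049,0,0],[0,0,0]]

```text
time: 7.68
tool_pos: [0.5129, 0.0066, 0.07]
tool_rot: [-3.141, 0.002, -3.065]
contact_force: [-0.2, 0.1, -0.2]
opening: 0.0438
```

```bash
python3 - <<'E'
from h import *
go(-27,1.5,53);st=status.observe();print(st['contact_force'],st['opening'])
s=eyes.read_camera('side');save('side8',s['img'][150:240,190:300],7)
def sp(u,v,z): return w2c(ray(s,(u+.5)/7-.5+190,(v+.5)/7-.5+150,z))
print(px(s,[c2w(-27+a,y,z) for y,z in((-40,70),(24,70)) for a in(-9.5,9.5)])-[190,150])
E
```

```text
t 7.6833 now [-25.5   1.6  70. ] shift [ 0.0015 -0.0001  0.017 ] turn [-0.0002  0.0017  0.0001]
[-0.20032264  0.12346622 -0.18864179] 0.0438210227686742
[[46.92756686 52.59410627]
 [54.33975752 50.5793009 ]
 [38.01505476 35.53670914]
 [45.15350437 33.70357542]]
```

View pics/side8.png

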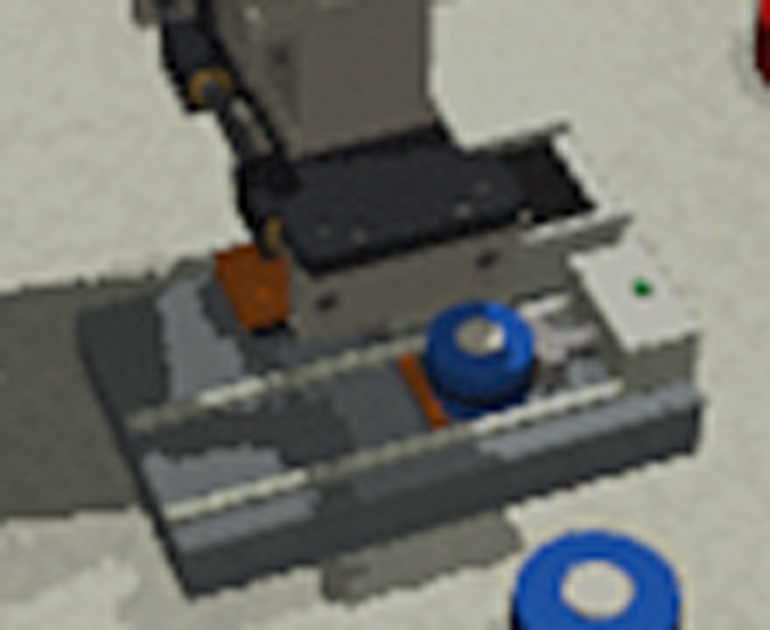

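```bash
python3 - <<'E'
from h import *
s=eyes.read_camera('side');W=cloud(s)
d=(W[...,:2]-O)*1e3
X=d[...,0]*np.cos(TH)+d[...,1]*np.sin(TH);Y=-d[...,0]*np.sin(TH)+d[...,1]*np.cos(TH);Z=W[...,2]*1e3
for v in range(192,206):
    print(v,[(int(X[v,u]),int(Y[v,u]),int(Z[v,u])) for u in (234,238,240,242,244,246)])
save('side9',s['img'][185:215,225:260],20)
print(px(s,[c2w(-27,-40,z) for z in(70,75,80,85,90)]))
print(px(s,[c2w(-27,-31,z) for z in(70,75,80,85,90)]))
E
```

```text
192 [(-58, -83, 152), (-49, -82, 148), (-45, -83, 147), (-40, -85, 147), (-35, -83, 144), (-31, -84, 143)]
193 [(-59, -85, 151), (-49, -84, 147), (-44, -83, 144), (-40, -84, 143), (-35, -84, 142), (-30, -82, 138)]
194 [(-59, -86, 148), (-50, -85, 144), (-45, -83, 141), (-41, -86, 142), (-35, -83, 137), (-31, -86, 139)]
195 [(-58, -81, 140), (-49, -83, 139), (-45, -85, 140), (-40, -83, 136), (-17, -37, 86), (7, 11, 33)]
196 [(-58, -83, 140), (-50, -85, 138), (-27, -36, 86), (-22, -37, 84), (3, 15, 26), (6, 8, 32)]
197 [(-59, -85, 139), (-31, -34, 81), (-7, 16, 26), (-2, 15, 25), (2, 14, 25), (7, 11, 26)]
198 [(-23, 18, 26), (-13, 15, 26), (-8, 13, 25), (-3, 11, 26), (0, 8, 27), (5, 8, 25)]
199 [(-23, 18, 23), (-15, 10, 27), (-9, 9, 26), (-5, 8, 26), (-4, -3, 36), (0, -4, 35)]
200 [(-25, 12, 25), (-16, 7, 26), (-14, -2, 35), (-10, -5, 36), (-4, -4, 34), (0, -6, 34)]
201 [(-27, 7, 27), (-21, -5, 37), (-15, -4, 34), (-10, -6, 34), (-5, -6, 32), (0, -6, 30)]
202 [(-30, -2, 34), (-21, -6, 34), (-16, -7, 34), (-10, -5, 29), (-6, -9, 32), (-1, -10, 31)]
203 [(-32, -7, 36), (-20, -4, 29), (-16, -8, 31), (-11, -9, 30), (-7, -11, 30), (-1, -12, 29)]
204 [(-32, -7, 32), (-22, -8, 29), (-17, -10, 30), (-13, -12, 30), (-8, -14, 30), (-2, -14, 28)]
205 [(-32, -7, 28), (-23, -10, 28), (-19, -15, 31), (-14, -15, 29), (-9, -17, 30), (-4, -18, 29)]
[[240.64434942 201.58381251]
 [240.64096324 200.11206183]
 [240.6375571  198.62944996]
 [240.63413084 197.13585804]
 [240.63068431 195.63116552]]
[[239.32198823 199.10498273]
 [239.31380457 197.63359045]
 [239.30556649 196.15141233]
 [239.29727348 194.65833116]
 [239.28892499 193.15422806]]
```

View pics/side9.png

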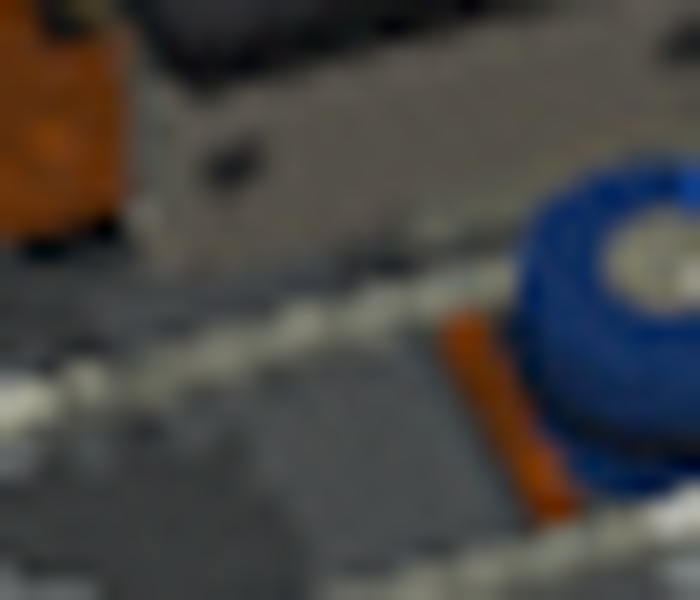

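The outer face of the finger ends about 8 mm above the TCP, which fits tips bevelled toward the pads. I'll open a little wider so the tips stand on the key and on the chute line, then go down slowly.

Call:
jog_arm:
  series:
    - [0.26,[0.0015,0,0],[0,0,0]]
    - [0.26,[0.0015,0,0.005],[0,0,0]]
    - [0.26,[0.0015,0,0.01],[0,0,0]]
    - [0.26,[0.0015,0,0.012],[0,0,0]]
    - [0.26,[0.0015,0,0.012],[0,0,0]]
    - [0.26,[0.0015,0,0.012],[0,0,0]]

```text
time: 8.28
tool_pos: [0.5101, 0.0066, 0.0574]
tool_rot: [3.141, -0.001, -3.064]
contact_force: [1.3, -0.1, -0.4]
opening: 0.0577
```

```bash
python3 - <<'E'
from h import *
go(-27,1.5,50);st=status.observe();print(st['contact_force'],st['opening'])
s=eyes.read_camera('side');save('side10',s['img'][150:240,190:300],7)
E
```

```text
t 8.2833 now [-28.4   1.8  57.4] shift [-0.0014 -0.0003  0.0074] turn [ 0.0002 -0.0007  0.0002]
[ 1.30567987 -0.08805114 -0.38529512] 0.0577042383822692
```

View pics/side10.png

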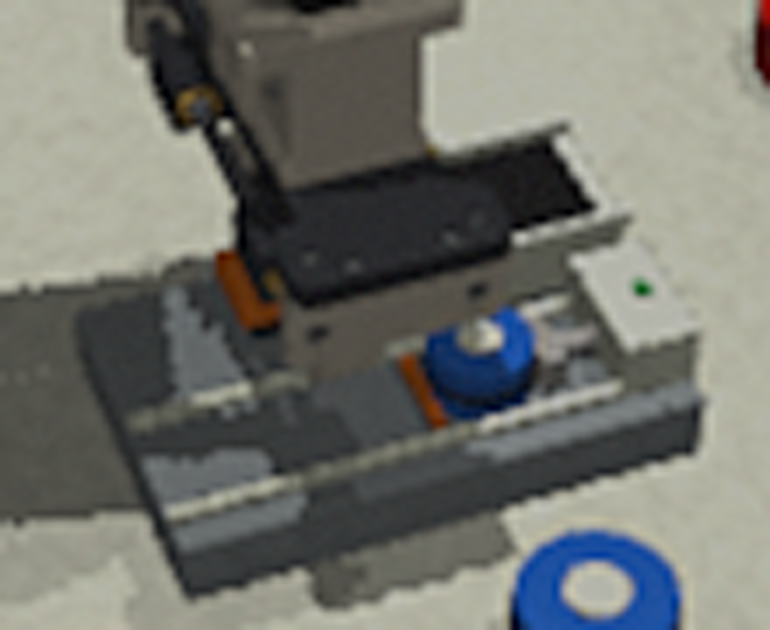

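The puck is still seated at crop (482,335) and the key edge is visible at (245,290). I'll descend in small steps, watching the force.

Call:
jog_arm:
  series:
    - [0.26,[-0.0005,0,0.003],[0,0,0]]
    - [0.26,[-0.0005,0,0.006],[0,0,0]]
    - [0.26,[-0.0005,0,0.006],[0,0,0]]
    - [0.26,[-0.0005,0,0.006],[0,0,0]]

```text
time: 8.67
tool_pos: [0.5111, 0.0066, 0.0518]
tool_rot: [-3.142, 0.001, -3.064]
contact_force: [0.9, 0.4, 1.0]
opening: 0.0577
```

```bash
python3 - <<'E'
from h import *
go(-27,1.5,48);st=status.observe();print(st['contact_force'],st['torque'])
E
```

```text
t 8.6667 now [-27.4   1.7  51.8] shift [-0.0004 -0.0002  0.0038] turn [-0.      0.0006  0.0002]
[0.85837255 0.39199215 1.02388363] [ 0.1138179  -0.12538458 -0.0130209 ]
```

Call:
jog_arm:
  series:
    - [0.26,[0,0,0.0015],[0,0,0]]
    - [0.26,[0,0,0.003],[0,0,0]]
    - [0.26,[0,0,0.003],[0,0,0]]
    - [0.26,[0,0,0.003],[0,0,0]]

```text
time: 9.0
tool_pos: [0.5111, 0.0066, 0.0489]
tool_rot: [-3.142, 0.001, -3.064]
contact_force: [1.7, -0.4, 2.9]
opening: 0.0577
```

```bash
python3 - <<'E'
from h import *
go(-27,1.5,44);st=status.observe();print(st['contact_force'],st['torque'])
E
```

```text
t 9.0 now [-27.4   1.7  48.9] shift [-0.0004 -0.0002  0.0049] turn [-0.0001  0.0008  0.0001]
[ 1.72834154 -0.35252604  2.92271834] [ 0.10997584 -0.21977021 -0.02697759]
```

The key gives 2.9 N at z 49, so the tip is at TCP height and is starting to depress the key. Now I'll press it fully down.

Call:
jog_arm:
  series:
    - [0.26,[-0.0003,0,0.003],[0,0,0]]
    - [0.26,[-0.0003,0,0.006],[0,0,0]]
    - [0.26,[-0.0003,0,0.0085],[0,0,0]]
    - [0.26,[-0.0003,0,0.0095],[0,0,0]]
    - [0.26,[-0.0003,0,0.0095],[0,0,0]]
    - [0.26,[-0.0003,0,0.0095],[0,0,0]]

```text
time: 9.5
tool_pos: [0.5111, 0.0066, 0.0416]
tool_rot: [-3.141, 0.001, -3.064]
contact_force: [-7.5, -2.5, 30.1]
opening: 0.0581
```

```bash
python3 - <<'E'
from h import *
go(-27,1.5,42);st=status.observe();print(st['contact_force'],st['torque'])
s=eyes.read_camera('side');save('side11',s['img'][150:240,190:300],7)
E
```

```text
t 9.5 now [-27.3   1.7  41.6] shift [-0.0003 -0.0002 -0.0004] turn [-0.0001  0.0012  0.0003]
[-7.48477934 -2.51572318 30.08307587] [0.81596295 1.4869284  0.19428726]
```

View pics/side11.png

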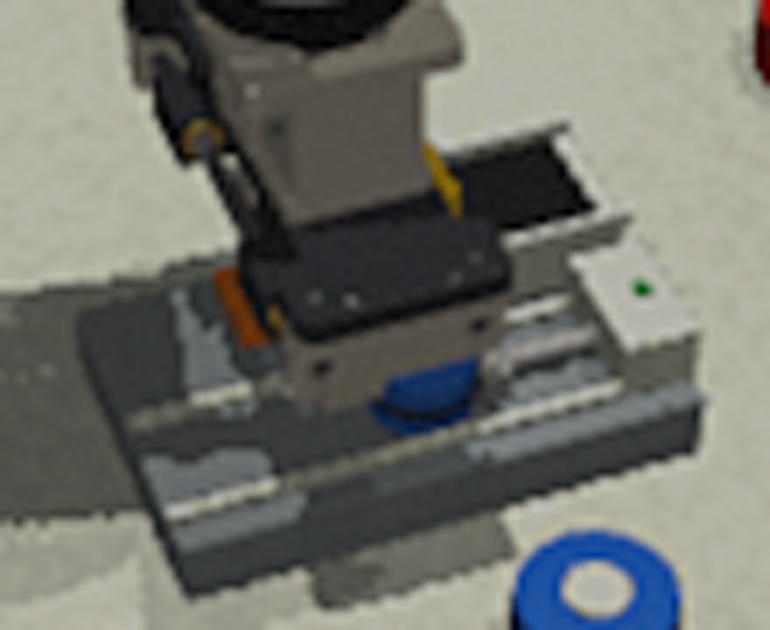

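The puck has popped and stands stopped against the chute finger at crop (430,395), with the plunger extended at (545,350). The key is down at (240,305). The 30 N on the key stop is more than needed, so I'll ease it slightly.

Call:
jog_arm:
  series:
    - [0.26,[0,0,-0.0005],[0,0,0]]
    - [0.26,[0,0,-0.001],[0,0,0]]
    - [0.26,[0,0,-0.001],[0,0,0]]
    - [0.26,[0,0,-0.001],[0,0,0]]

```text
time: 9.88
tool_pos: [0.511, 0.0066, 0.0418]
tool_rot: [-3.142, 0.001, -3.064]
contact_force: [-5.1, -1.0, 21.7]
opening: 0.0579
```

```bash
python3 - <<'E'
from h import *
st=status.observe();print(st['contact_force'],w2c(st['tool_pos']),st['time'])
s=eyes.read_camera('side')
H=cv2.cvtColor(s['img'],cv2.COLOR_RGB2HSV);m=cv2.inRange(H,(100,120,60),(125,255,255))>0
W=cloud(s);mm=np.zeros_like(m);mm[190:215,235:262]=1
P=np.array([w2c(p) for p in W[m&mm] if np.isfinite(p[0])]);print(len(P),np.percentile(P,[2,50,98],axis=0))
E
```

```text
[-5.14135277 -1.03122308 21.71418588] [-27.4   1.8  41.8] 9.8833
83 [[-15.024 -47.708  29.864]
 [ -2.3   -43.2    50.6  ]
 [ 14.796 -35.384  56.844]]
```

Call:
jog_arm:
  series:
    - [0.26,[0,0,-0.0006],[0,0,0]]
    - [0.26,[0,0,-0.0006],[0,0,0]]
    - [0.26,[0,0,-0.0006],[0,0,0]]
    - [0.26,[0,0,-0.0006],[0,0,0]]
    - [0.26,[0,0,-0.0006],[0,0,0]]
    - [0.26,[0,0,-0.0006],[0,0,0]]

```text
time: 10.43
tool_pos: [0.511, 0.0066, 0.0419]
tool_rot: [3.142, 0.0, -3.064]
contact_force: [-3.8, -0.6, 18.1]
opening: 0.0576
```

```bash
python3 - <<'E'
from h import *
st=status.observe();print(st['contact_force'],w2c(st['tool_pos']),st['time'])
s=eyes.read_camera('side');save('side12',s['img'][150:240,190:300],7)
c=eyes.read_camera('top');save('top12',c['img'],1.5)
E
```

```text
[-3.79817702 -0.62208466 18.12315924] [-27.5   1.8  41.9] 10.4333
```

View pics/side12.png

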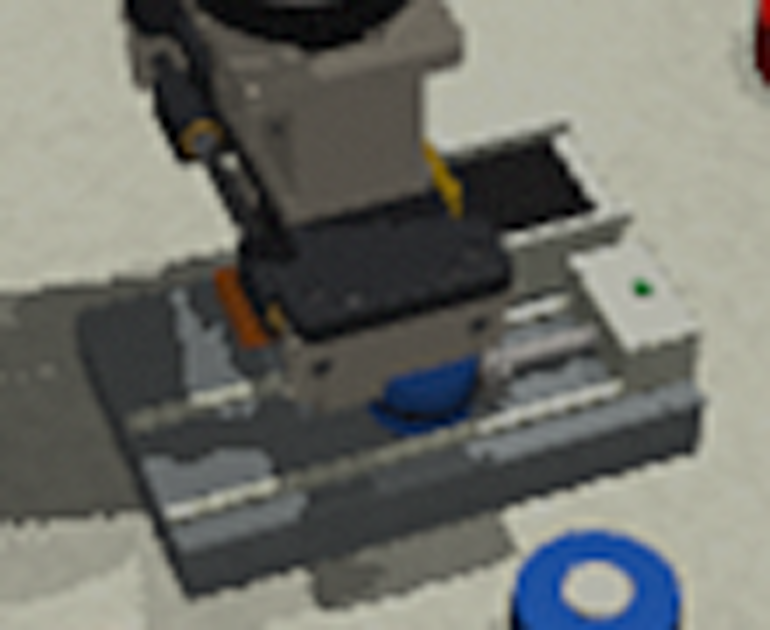

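View pics/top12.png

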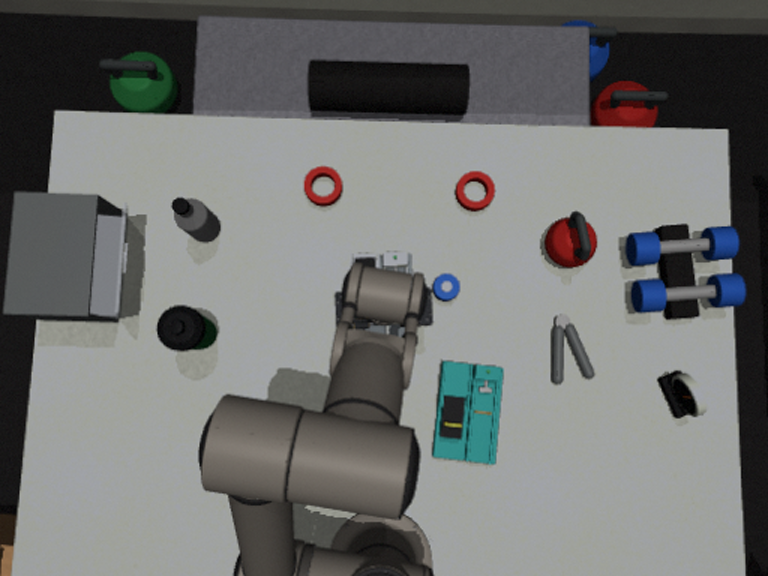

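The scene is stable: the puck is stopped at side crop (430,395), the key is down, and everything else is where it was in the top view. Handing in.

```bash
python3 -c "
from cell import job;print(job.hand_in())"
```

```text
the job is handed in; nothing more can be done
None
```

I handed the job in at about 10.5 s with one finger holding the key down and the other holding the popped puck in the chute, but the first guard push didn't go as asked.

**Last checks**
- **Guard:** fully back. The tab measured at cradle x ≈ 32.4–33.1 (about 60 mm travel), and a gentle push on the tab met the stop at about 7 N.
- **Key:** on its stop, with the fingertip at z ≈ 41.9 mm and about 18 N downward.
- **Puck:** standing flat against the chute finger, about 22 mm out of its seat, with the plunger extended behind it. The arm hides part of it, so 22 mm comes partly from where the finger stands.
- **Other things:** in the last top view they were where they started.

**What went wrong or disagreed**
- **Guard pushed by the wrong part:** I misjudged the fingertip height from the pictures. The first push most likely drove the guard back by the front edge of its plate, not by the tab.
- **Too much force:** I also queued two more small pushes after the guard had reached its stop, so the wrist force peaked at about 75 N (limit 120 N). I can't rule out that this counts as a contact over 40 N, though it was on a finger, not the gripper's body.
- **Brief 30 N on the key:** the press peaked at about 30 N on the key stop before I eased it.
- **Sideways force:** the final reading of about 4 N is above the plunger's 1–2.6 N. I did not find out why.

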